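# Load two slide cassettes into the spring-fed magazine

### The job

Load both slide cassettes into the spring-fed magazine: first the white one fully home, and only then the orange one on top of it. Press each down against the spring, slide it in under the two lips and push it fully home against the back stop, so that the lips hold both cassettes down, level, when you let go. Push gently, without forcing the magazine, and do not knock over or shift the bottle, the pot, the beaker and the petri dish standing round about.

Things in the scene. Friction and masses are not known exactly. Their poses are not given: they have to be found in the camera images.
- magazine: Aluminium cassette magazine on a grey base 165 x 110 x 10 mm, fixed to the bench. Origin: centre of the base's underside, z up, +x = loading direction, from the open front (towards the robot) to the back stop. A cassette fully home is centred at x = 0, y = 0, front end at x = -60 mm. Ahead of x = -27 mm only the base and the blue follower (46 mm wide) stand up: open from above and both sides.
- lips (a point): Midway between the two retaining lips, level with their underside, at their front; at (-15, 0, 72) mm in the magazine's frame, same axes. Lips (5 mm thick, 34 mm open gap between) and the side walls under them (inner faces y = +-27 mm, outer +-33) run from here 81 mm on to the back. In the 12 mm before this point the lip ends turn up (to z 83 mm) and the wall ends flare out to y = +-36 mm.
- stop (a point): Centre of the flat inner face of the back stop, level with the lips' underside; at (60, 0, 72) mm in the magazine's frame. The far end of a fully home cassette touches it.
- follower (a joint): Blue spring platform 118 x 46 x 8 mm, x = -60 to 58 mm in the magazine's frame; moves straight up and down, never tilts. 0 = up, top at z = 70 mm, so nothing fits under the lips until it is pressed; value (m) grows downwards to 0.045. Spring 5 N at 0, plus 1 N per 10 mm. Reads 0.014 with one cassette under the lips, 0.030 with two; it lifts a cassette flat against the lips.
- cassette_white: White slide cassette, a flat rigid tray 120 x 50 x 16 mm (x, y, z), about 0.12 kg, with a glass slide sunk in its top; lies flat on the bench. Origin: centre of the underside, x along its length. Alike at both ends, either end may go in first. The sides are plain and parallel, grip it across its 50 mm width.
- cassette_orange: Orange slide cassette, the same size and shape as the white one (120 x 50 x 16 mm, about 0.12 kg, origin at the centre of the underside, x along its length), lying flat on the bench. Loaded second, it ends on top of the white one.
- pipette_stand: White carousel stand with hanging pipettes, fixed, right of the magazine; origin at the centre of its foot. Foot 150 mm across; the arms and pipettes reach 120 mm out from its axis and about 450 mm up, so pass in front of it (closer to the robot) or round it, never through it, and keep the wrist clear of it.
- bottle_amber: Amber bottle with blue cap, 75 mm across, 178 mm tall, standing on the right part of the bench; origin at the centre of its underside. Leave alone.
- pot_white: Small white bottle with blue cap, 32 mm across, 58 mm tall, on the right part of the bench; origin at the centre of its underside. Leave alone.
- petri_0: Round clear petri dish with lid, 95 mm across, 17 mm high, on the right part of the bench; origin at the centre of its underside. Leave alone.
- beaker_small: Small glass beaker, 51 mm across, 58 mm tall, on the right part of the bench; origin at the centre of its underside. Leave alone.
There are look-alikes about, which are no part of the job. There is more than one size of the cassette_white; the one meant has the size given above.

How it is judged:
On the way, in this order (a step that is already met when the one before it is completed fails the run):
1. the white cassette is fully home under the lips, level, and let go (x of cassette_white in the frame of magazine between -0.005 and 0.005 m and y of cassette_white in the frame of magazine between -0.005 and 0.005 m and z of cassette_white in the frame of magazine between 0.05 and 0.06 m and angle between cassette_white's own z axis and vertical below 0.06 rad and angle between the x axis of cassette_white and the x axis of magazine, either way round below 0.1 rad and contact force between cassette_white and the fingers below 0.2 N), for 0.2 s.
2. the orange cassette is caught under the lips on top of the white one (x of cassette_orange in the frame of magazine between -0.072 and 0.005 m and z of cassette_orange in the frame of magazine between 0.044 and 0.06 m and value of joint follower above 0.026 m and contact force between cassette_orange and the fingers below 0.2 N), for 0.2 s.
At the end, for the whole second after the job is handed in: Both cassettes lie level (0.06 rad) and straight (0.1 rad) in the magazine, released and at rest, fully home within 5 mm along and across, orange on top of white and held up against the lips (from 6 mm below to 4 mm above nominal height) by the pressed follower (above 0.026 m) (x of cassette_white in the frame of magazine between -0.005 and 0.005 m and y of cassette_white in the frame of magazine between -0.005 and 0.005 m and z of cassette_white in the frame of magazine between 0.034 and 0.044 m and angle between each of cassette_white, cassette_orange's own z axis and vertical below 0.06 rad and angle between the x axis of each of cassette_white, cassette_orange and the x axis of magazine, either way round below 0.1 rad and x of cassette_orange in the frame of magazine between -0.005 and 0.005 m and y of cassette_orange in the frame of magazine between -0.005 and 0.005 m and z of cassette_orange in the frame of magazine between 0.05 and 0.06 m and linear speed of each of cassette_white, cassette_orange below 0.02 m/s and value of joint follower above 0.026 m); the robot touches nothing.
It fails at once if a cassette is forced against the magazine with more than 45 N (contact force between any of cassette_white, cassette_orange and magazine above 45 N).
It fails at once if the magazine is pressed by the robot itself with more than 45 N (contact force between the arm and magazine above 45 N).
It fails at once if a bystander is shifted by more than 30 mm or tipped (distance of any of bottle_amber, pot_white, petri_0, beaker_small from where it was at the start of the episode above 0.03 m or angle between any of bottle_amber, pot_white, petri_0, beaker_small's own z axis and vertical above 0.4 rad).
It also fails if it takes over 72 s, if anything falls off the work surface, if the arm or the gripper's body presses on something with over 40 N, if the wrist force passes 120 N, or if a joint passes its speed limit or range.

### The arm

A 6-joint arm with a two-finger parallel gripper is mounted at the origin on a cart in front of the work surface, level with it; the furniture and walls round the work are solid. World frame = base frame: x ahead of the robot, y to its left, z up, the work surface at z = 0. Lengths are in m, angles in rad, forces in N, time in s.
With the tool pointing down it reaches from about 0.325 to 0.9 m from the base axis. Payload 6.1 kg.
Tool frame: the origin (TCP) lies between the finger pads; the fingertips stand 11 mm ahead of it and the grasp point (between the pads) lies 8 mm behind it (manip.finger_overhang is the distance from the TCP to the fingertips, in m); z points along the fingers, y is the line along which they close (so a half turn about z gives the same grasp; the last joint's range is limited). The gripper opens to 85 mm and grips with 20 to 120 N. Pads are 22 mm wide; open, the fingers measure 114 mm over their backs; the gripper's body (76 mm by 85 mm) begins 54 mm behind the grasp point. The pads swing forward as they close: fully open they stand 13 mm farther back than shut.
Start: joints at [1.026, 0.22, 1.526, -0, 1.395, -0.126], TCP at [0.254, 0.571, 0.242] pointing down, gripper open.
Joint ranges: [-2.98, 2.98], [-0.91, 2.08], [0.09, 2.57], [-1.24, 4.39], [0.2, 2.65], [-2.68, 2.68]. Speed limits (rad/s): [2.57, 2.57, 3.01, 3.14, 3.14, 3.14].

### API

Orientations are given as a unit quaternion [w, x, y, z].
In Python, from workcell import manip, kin, monitor, cams, ticket gives the robot as it stands. The module is installed in compiled form; this text tells all that it offers. Calls block until the motion is done:
- manip.movep(position, orientation): joint-space move of the TCP to a pose.
- manip.move_straight(position, v=0.15, orientation=None): straight line of the TCP; orientation=None keeps the orientation; v is the mean speed in m/s.
- manip.set_joints(angles): joint-space move.
- manip.grip(opening): finger opening in m; the grip force is fixed at half the most; returns when the fingers have stopped.
- manip.sleep(seconds).
- kin.ik(position, orientation): joint angles nearest the present ones, or None.
- monitor.read_state(): the state.
- cams.read_camera(name): name is "scene" or "top" or "wrist"; returns a dict with "image" (400x640x3 uint8, blue, green, red), "z_map" (400x640 float32, m along the optical axis (not along the pixel's ray), 0 where there is no reading), "vertical_fov" (degrees; the focal length in pixels is half the picture's height over the tangent of half this angle, whatever the lens; pixels are square), "cx", "cy" (the principal point, pixels), "k1" (the pictures are not rectified: a ray, as slopes to the right and down, at radius r is drawn at 1 + k1 r^2 times it, then the intrinsics apply), "R" (3x3) and "t" (3): a world point X has camera coordinates R X + t. Camera axes: x right, y down, z forward; pixel columns grow to the right and rows downward; lengths in m; the calibration is good to about 2 mm. A picture is of the moment at which its call begins.
A pose or a line that the arm cannot do raises manip.MotionError and nothing moves.
- ticket.finish_job(): hands the job in; it is judged then, once.
Trained networks look in a picture, given as the dict that the camera call returned (one of the last four; its "shot" number tells which), for a name from the list of things; names that differ only in an ending like _2 or _b are one class to them, and where a whole thing is asked for, a point or a joint stands for the part that bears it (a point fixed in the world has none). Each returns a list of dicts, best first, with "confidence" (0 to 1); they miss things now and then, are a little off and sometimes report something else, mostly with a low value. They report only what shows in the picture. A call takes as long as a camera call. They do not tell look-alikes from the thing itself.
- cams.silhouettes(picture, query): "pixels" (400x640 bool, what is visible of it) and "box" ([left, top, width, height] in pixels, round what is visible of it).
The state is a dict: "t": time; "joints": joint angles; "joint_velocities": joint speeds; "tau": joint torques, N m; "ee_pos": TCP position; "eef_rot": TCP orientation; "contact_force": force on the tool from outside, world axes, zero at the start; "moment": the same for the moment, N m; "grip_width": finger opening in m; "gripper_force": force on a finger pad.
Only numpy, scipy, OpenCV 4.12 (cv2) and the standard library are available. Lean on these libraries where they do the work, as an engineer would, in place of code of your own. Each camera call takes 0.05 s, during which the arm holds its last target. There are 200 camera calls.

## Working session

There is one attempt and no reset: what is moved stays moved. The work goes in short steps, each a Python script; the robot and the scene stay as the last script left them, time stands still between calls to the robot, and variables do not carry over. Pictures are saved under pics/ and viewed, at most 10 in all, crops included, and the job is handed in when it is done.

```bash
mkdir -p pics
cat > h.py <<'E'
import numpy as np, cv2
from workcell import manip, kin, monitor, cams, ticket
def world(p, mask):
    v,u=np.nonzero(mask & (p["z_map"]>0)); z=p["z_map"][v,u]
    f=200/np.tan(np.radians(p["vertical_fov"])/2)
    K=np.array([[f,0,p["cx"]],[0,f,p["cy"]],[0,0,1]])
    n=cv2.undistortPoints(np.c_[u,v].astype(np.float64)[:,None],K,np.array([p["k1"],0,0,0,0.]))[:,0]
    X=np.c_[n*z[:,None],z]
    return (X-p["t"])@np.asarray(p["R"]), np.c_[u,v]
E
python3 - <<'E'
from h import *
p=cams.read_camera("top"); s=cams.read_camera("scene")
cv2.imwrite("pics/top.png",p["image"]); cv2.imwrite("pics/scene.png",s["image"])
for c,n in((p,"top"),(s,"scene")):
  print(n,c["vertical_fov"],c["k1"],-np.asarray(c["R"]).T@c["t"])
  for q in("cassette_white","cassette_orange","magazine","follower"):
    for d in cams.silhouettes(c,q):
        X,_=world(c,d["pixels"])
        if len(X)<20: continue
        top=X[np.abs(X[:,2]-np.percentile(X[:,2],90))<.006]
        r=cv2.minAreaRect((top[:,:2]*1000).astype(np.float32))
        print(q,round(d["confidence"],2),d["box"],len(X),"z",np.percentile(X[:,2],[5,50,95]).round(3),"rect",np.round(r[0],1),np.round(r[1],1),round(r[2],1))
print(monitor.read_state()["t"])
E
```

```text
top 42.08403180162899 -0.01851585149535306 [0.47728356 0.08691728 1.43849008]
cassette_white 0.74 [316.5, 266.8, 34.4, 16.6] 413 z [0.007 0.012 0.016] rect [382.1  40.6] [86.7 35.6] 72.8
cassette_white 0.58 [260.2, 232.5, 29.4, 48.6] 812 z [0.01  0.015 0.021] rect [435.  200.7] [119.6  49.9] 9.6
cassette_orange 0.94 [197.6, 236.0, 29.3, 45.1] 795 z [0.01  0.016 0.021] rect [433.5 377.8] [ 51.2 119.8] 76.7
magazine 0.69 [183.3, 154.8, 68.3, 65.3] 2278 z [0.005 0.02  0.08 ] rect [625.5 356.3] [125.5  65.9] 35.6
follower 0.97 [195.6, 167.4, 37.8, 38.6] 594 z [0.065 0.07  0.074] rect [621.8 354.3] [117.2  44.4] 33.7
scene 48.638382064007374 0.02026681167287764 [ 0.13012975 -0.6977249   0.9065241 ]
cassette_white 0.67 [251.3, 241.8, 18.6, 32.0] 416 z [0.002 0.012 0.015] rect [381.1  38.2] [91.4 36.6] 73.6
cassette_white 0.58 [230.3, 197.6, 44.1, 30.8] 592 z [0.006 0.015 0.019] rect [433.2 198.2] [118.7  53.1] 9.2
cassette_orange 0.94 [210.3, 170.4, 40.7, 19.8] 478 z [0.005 0.015 0.019] rect [433.3 377.7] [ 58.6 116.9] 78.4
magazine 0.68 [260.3, 137.8, 50.7, 46.6] 942 z [0.003 0.012 0.077] rect [621.8 358.3] [125.7  65.7] 27.2
follower 0.74 [271.4, 144.5, 13.6, 24.3] 153 z [0.015 0.069 0.073] rect [587.3 338.7] [68.5 34.4] 61.2
0.5
```

View pics/top.png

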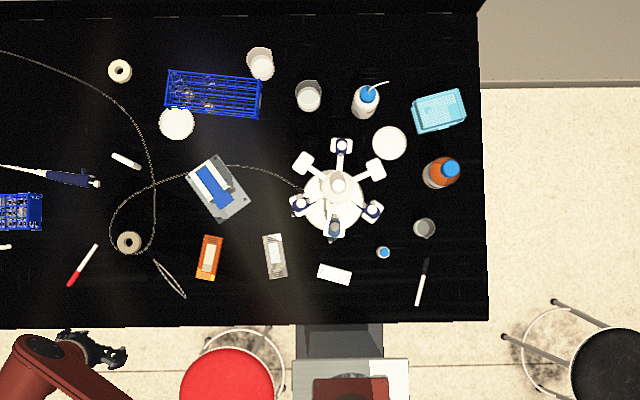

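View pics/scene.png

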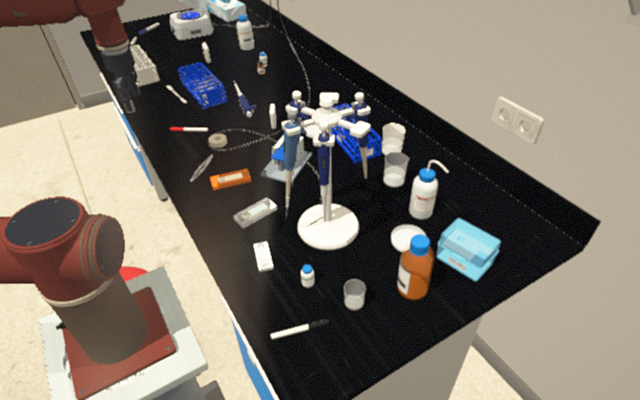

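Run:
```python
import cv2
a=cv2.imread("pics/top.png")[140:300,170:370]
cv2.imwrite("pics/crop.png",cv2.resize(a,None,fx=3.7,fy=3.7,interpolation=cv2.INTER_CUBIC))
```

```text
(no output)
```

View pics/crop.png

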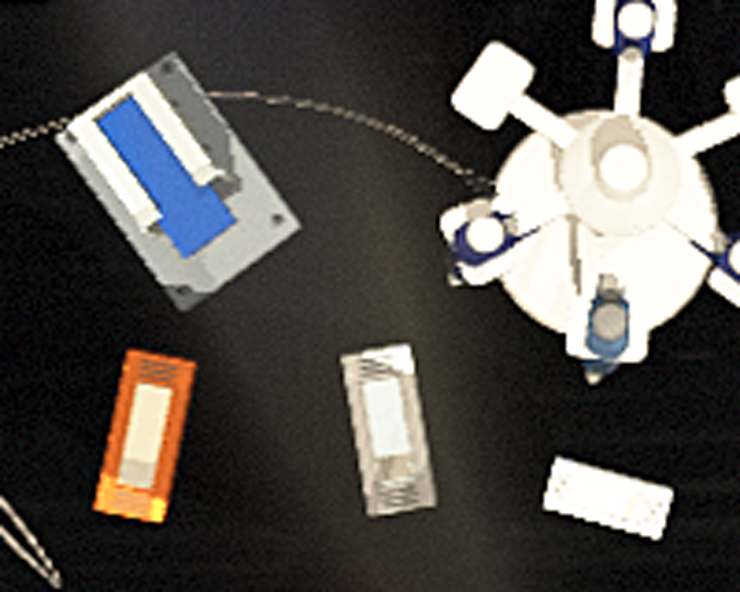

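The two white candidates are at px (275,256), about 120x50 mm, and px (334,273), about 87x36 mm. The one at (275,256) matches the stated size, with a glass slide sunk in its top, and the crop confirms it. The small block at (334,273) is the look-alike. Orange is at (209,258). The magazine is at (217,187), with its open front facing lower right (yaw ≈ +33°). The stand is at (333,200).

Next I'll refine the poses with the wrist camera.

```bash
cat >> h.py <<'E'
from scipy.spatial.transform import Rotation as Rn
def q(yaw,half=0):
    a=np.radians(yaw)+np.pi*half; c,s=np.cos(a),np.sin(a)
    w=Rn.from_matrix([[c,s,0],[s,-c,0],[0,0,-1]]).as_quat(); return np.array([w[3],*w[:3]])
def rect(P):
    r=cv2.minAreaRect((P[:,:2]*1000).astype(np.float32)); (w,h),a=r[1],r[2]
    if h>w: w,h,a=h,w,a+90
    return np.round([*r[0],w,h,(a+90)%180-90],1)
def st():
    s=monitor.read_state(); return round(s["t"],1),np.round(s["ee_pos"],4),np.round(s["contact_force"],1),round(s["grip_width"],4),round(s["gripper_force"],1)
E
python3 - <<'E'
from h import *
for h_ in (0,1):
    print(h_,[None if (j:=kin.ik(p,q(y,h_))) is None else np.round(j,2) for p,y in (((.53,.29,.3),33),((.62,.35,.3),33),((.435,.2,.02),9.6),((.43,.378,.02),-13))])
manip.movep((.52,.28,.32),q(33))
p=cams.read_camera("wrist"); cv2.imwrite("pics/w1.png",p["image"])
t=cams.read_camera("top")
full=np.ones((400,640),bool)
for n,c in (("w",p),("t",t)):
    X,_=world(c,full)
    near=(np.hypot(X[:,0]-.62,X[:,1]-.355)<.13)
    for nm,lo,hi in(("base",.006,.014),("fol",.066,.0735),("lips",.074,.084)):
        Y=X[near&(X[:,2]>lo)&(X[:,2]<hi)]
        if len(Y)>20: print(n,nm,len(Y),rect(Y))
    for nm,cc in(("white",(.435,.2)),("orange",(.433,.378))):
        Y=X[(np.hypot(X[:,0]-cc[0],X[:,1]-cc[1])<.08)&(X[:,2]>.011)&(X[:,2]<.022)]
        if len(Y)>20: print(n,nm,len(Y),rect(Y))
print(st(), -np.asarray(p["R"]).T@p["t"])
E
```

```text
0 [array([ 0.37,  0.14,  1.51, -0.  ,  1.49,  1.37]), array([ 0.4 ,  0.4 ,  1.19, -0.  ,  1.54,  1.4 ]), array([ 0.27,  0.17,  2.06, -0.  ,  0.92,  1.67]), array([ 0.58,  0.36,  1.81, -0.  ,  0.97,  2.38])]
1 [array([ 0.37,  0.14,  1.51, -0.  ,  1.49, -1.78]), array([ 0.4 ,  0.4 ,  1.19, -0.  ,  1.54, -1.74]), array([ 0.27,  0.17,  2.06, -0.  ,  0.92, -1.47]), array([ 0.58,  0.36,  1.81, -0.  ,  0.97, -0.76])]
w base 4919 [611.1 343.3 235.6 149.9 -42.3]
w fol 3696 [612.6 346.5  91.8  71.1  33.4]
w lips 2060 [625.5 356.2  65.7  58.9 -54.6]
w white 2966 [435.3 198.6 120.5  50.4   9.2]
w orange 3608 [434.8 378.6 121.4  50.8 -11.9]
t base 550 [652.9 336.7 249.4 171.4  56.8]
t fol 163 [626.7 355.8 124.8  63.9  35.3]
t lips 233 [627.1 356.9 122.   65.7  36.3]
t white 735 [437.1 187.5 119.8  77.9   9.4]
t orange 665 [432.8 378.7 118.2  50.8 -11.5]
(2.1, array([0.5194, 0.2808, 0.3197]), array([-0.2,  0. , -0.1]), 0.0853, 0.0) [0.58397327 0.32149187 0.45020478]
```

View pics/w1.png

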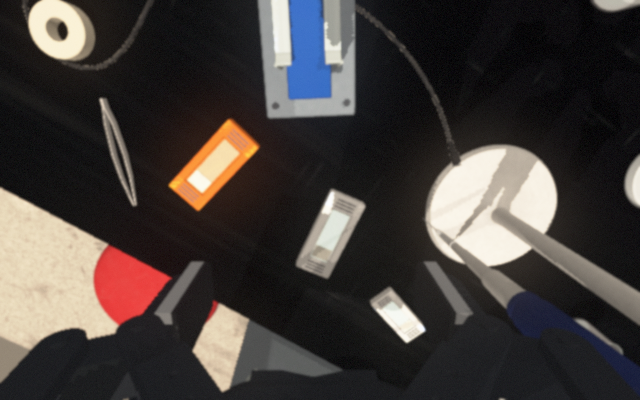

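The wrist view shows the magazine at top centre, px (310,50), partly cut off. Orange is at (214,165), the 120 mm white at (332,233) and the small white decoy at (397,315). I'll centre the magazine for an exact pose.

Run:
```python
from h import *
manip.movep((.65,.38,.34),q(33))
p=cams.read_camera("wrist"); cv2.imwrite("pics/w2.png",p["image"])
X,uv=world(p,np.ones((400,640),bool))
hsv=cv2.cvtColor(p["image"],cv2.COLOR_BGR2HSV)[uv[:,1],uv[:,0]]
np.savez("w2.npz",X=X,uv=uv,hsv=hsv)
yaw=33.5; o=np.array([.622,.355])
blue=(np.abs(hsv[:,0].astype(int)-110)<12)&(hsv[:,1]>130)
for it in range(3):
    a=np.radians(yaw); L=(X[:,:2]-o)@np.array([[np.cos(a),-np.sin(a)],[np.sin(a),np.cos(a)]]); x,y=L.T*1000; z=X[:,2]*1000
    near=(np.abs(x)<95)&(np.abs(y)<70)
    F=near&blue&(z>60)&(z<78)
    B=near&(z>5)&(z<15); Lp=near&(z>73)&(z<90)&~blue
    def edge(m,lo,hi):   # left/right edges per x-slice
        out=[]
        for s in np.arange(lo,hi,4):
            k=m&(x>=s)&(x<s+4)
            if k.sum()>5: out.append((s+2,y[k].min(),y[k].max()))
        e=np.array(out); 
        f=[np.polyfit(e[:,0],e[:,i],1) for i in(1,2)]
        return [(round(np.degrees(np.arctan(g[0])),2),round(np.polyval(g,0),1)) for g in f]
    print("yaw",yaw,"o",o, "fol front",edge(F,-56,-32),"fol gap",edge(F,-5,50),"base",edge(B,-75,-30),"lips",edge(Lp,-8,60))
    print(" fol x",np.percentile(x[F],[.5,99.5]).round(1),"base x",np.percentile(x[B],[.3,99.7]).round(1),"lips x",np.percentile(x[Lp],[.5,99.5]).round(1),"zs",np.median(z[F]).round(1),np.median(z[B]).round(1),np.median(z[Lp]).round(1))
    e=edge(F,-5,50)+edge(Lp,-8,60); yaw+=np.mean([i[0] for i in e]); 
    a=np.radians(yaw); dy=np.mean([i[1] for i in e])/1000; dx=(np.percentile(x[F],.5)+60)/1000
    o=o+dx*np.array([np.cos(a),np.sin(a)])+dy*np.array([-np.sin(a),np.cos(a)])
print(st())
```

```text
yaw 33.5 o [0.622 0.355] fol front [(np.float64(3.59), np.float64(-21.0)), (np.float64(-1.02), np.float64(18.8))] fol gap [(np.float64(2.1), np.float64(-15.7)), (np.float64(2.14), np.float64(14.4))] base [(np.float64(1.8), np.float64(-56.0)), (np.float64(1.97), np.float64(53.2))] lips [(np.float64(1.79), np.float64(-33.4)), (np.float64(2.34), np.float64(31.4))]
 fol x [-58.3  57.5] base x [-81.2  84.4] lips x [-25.6  67. ] zs 69.1 9.0 76.1
yaw 35.5925 o [0.62389442 0.35534136] fol front [(np.float64(-1.16), np.float64(-22.1)), (np.float64(-1.41), np.float64(20.7))] fol gap [(np.float64(0.01), np.float64(-14.9)), (np.float64(-0.02), np.float64(15.3))] base [(np.float64(-0.28), np.float64(-55.1)), (np.float64(-0.11), np.float64(54.0))] lips [(np.float64(-0.04), np.float64(-32.6)), (np.float64(0.34), np.float64(32.2))]
 fol x [-60.  56.] base x [-82.1  81.1] lips x [-27.   64.8] zs 69.1 9.0 76.1
yaw 35.665 o [0.62385667 0.35531426] fol front [(np.float64(-1.23), np.float64(-22.1)), (np.float64(-1.48), np.float64(20.7))] fol gap [(np.float64(-0.06), np.float64(-14.9)), (np.float64(0.13), np.float64(15.2))] base [(np.float64(-0.39), np.float64(-55.2)), (np.float64(-0.18), np.float64(54.0))] lips [(np.float64(-0.12), np.float64(-32.6)), (np.float64(0.26), np.float64(32.2))]
 fol x [-60.  56.] base x [-82.1  81.2] lips x [-27.   64.8] zs 69.1 9.0 76.1
(2.8, array([0.6491, 0.3798, 0.3398]), array([-0.7, -0.3,  0.7]), 0.0854, 0.0)
```

View pics/w2.png

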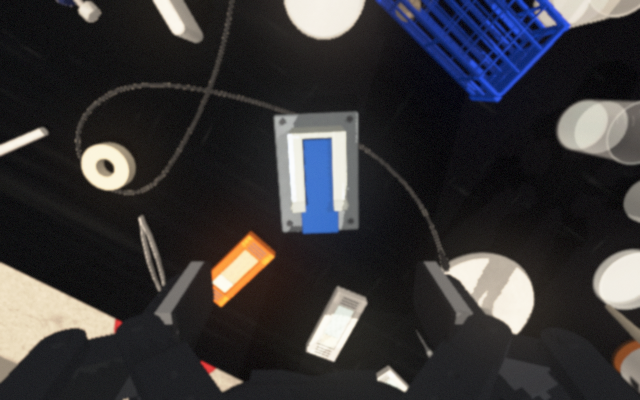

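```bash
cat >> h.py <<'E'
O=np.array([.6237,.3550]); YAW=35.5; Q=q(YAW)
def M(x,y,z):
    a=np.radians(YAW); return np.array([O[0]+x*np.cos(a)-y*np.sin(a),O[1]+x*np.sin(a)+y*np.cos(a),z])
def toM(P):
    a=np.radians(YAW); return np.c_[(P[:,:2]-O)@np.array([[np.cos(a),-np.sin(a)],[np.sin(a),np.cos(a)]]),P[:,2]]*1000
def look(lo,hi,zlo=45,zhi=100,hw=25,cam="wrist"):
    """plane fit (mm) of what lies in the magazine-frame box: z at middle, slope along x, y; x and y extents"""
    p=cams.read_camera(cam); X,_=world(p,np.ones((400,640),bool)); m=toM(X)
    m=m[(m[:,0]>lo)&(m[:,0]<hi)&(abs(m[:,1])<hw)&(m[:,2]>zlo)&(m[:,2]<zhi)]
    if len(m)<30: print("few pts",len(m)); return p
    k=np.ones(len(m),bool)
    for _ in range(4):
        A=np.c_[m[:,0]-(lo+hi)/2,m[:,1],np.ones(len(m))]; c=np.linalg.lstsq(A[k],m[k,2],rcond=None)[0]; k=abs(A@c-m[:,2])<3
    print(cam,"n",k.sum(),"z",c[2].round(1),"slopes",c[:2].round(3),"x",np.percentile(m[k,0],[.5,99.5]).round(1),"y",np.percentile(m[k,1],[.5,99.5]).round(1)); return p
def pick(c,yaw,d=.010):
    a=np.radians(yaw); g=np.array([c[0]+d*np.cos(a),c[1]+d*np.sin(a)])
    manip.movep((*g,.09),q(yaw)); manip.move_straight((*g,.013),.1); print(st())
    manip.grip(.03); print("gripped",st())
    manip.move_straight((*g,.15),.15); print(st())
E
python3 - <<'E'
from h import *
pick((.4350,.1997),9.4)
if monitor.read_state()["grip_width"]>.04:
    manip.movep(M(-.078,0,.13),Q); print(st())
    p=look(-140,-30,90,150); cv2.imwrite("pics/w3.png",p["image"])
E
```

```text
(5.1, array([0.4455, 0.2015, 0.0135]), array([-0.7,  0.5,  0.2]), 0.0851, 0.0)
gripped (5.6, array([0.4458, 0.2016, 0.014 ]), array([-1. ,  0.6,  6.1]), 0.048, 62.7)
(6.6, array([0.444 , 0.2011, 0.1488]), array([ 0.2, -0.4, -1.7]), 0.0484, 62.0)
(7.3, array([0.5591, 0.3093, 0.128 ]), array([ 0.1, -0.5, -1.5]), 0.0487, 62.0)
wrist n 24133 z 128.1 slopes [0.006 0.001] x [-128.8  -30.3] y [-24.7  23.9]
```

Run:
```python
from h import *
manip.move_straight(M(-.078,0,.085),.1); print(st())
manip.move_straight(M(-.078,0,.066),.05); print(st())
look(-150,-25,50,85); p=look(-150,-25,50,85,cam="scene")
cv2.imwrite("pics/s3.png",cv2.resize(p["image"][100:240,180:380],None,fx=4,fy=4))
```

```text
(8.0, array([0.5602, 0.3096, 0.0852]), array([ 0.9,  0.9, -1. ]), 0.0484, 62.0)
(8.5, array([0.561 , 0.31  , 0.0666]), array([0.2, 0.5, 3.9]), 0.0483, 62.6)
wrist n 23953 z 66.6 slopes [0.018 0.001] x [-126.9  -27.8] y [-24.7  23.4]
scene n 289 z 67.8 slopes [0.008 0.025] x [-149.6  -36.5] y [-24.5  24.4]
```

View pics/s3.png

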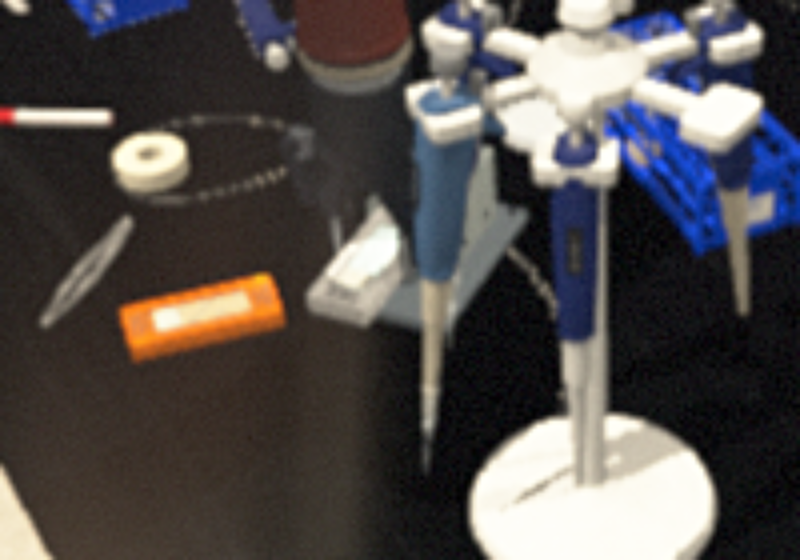

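The scene crop shows the white cassette level on the pressed follower at crop px (355,270), just ahead of the lips. I'll slide it in and watch the force.

```bash
cat >> h.py <<'E'
def slide(x0,x1,z,fmax,step=.003,v=.04):
    u=M(1,0,0)-M(0,0,0); u[2]=0; f0=monitor.read_state()["contact_force"]@u
    for x in np.append(np.arange(x0+step,x1-1e-6,step),x1):
        manip.move_straight(M(x,0,z),v); f=-(monitor.read_state()["contact_force"]@u-f0)
        if f>fmax: break
    print("slid to",round(x,4),"push",round(f,1),st()); return x
E
python3 - <<'E'
from h import *
x=slide(-.078,-.040,.066,12,step=.006)
look(-150,-30,50,85)
E
```

```text
slid to -0.04 push 3.4 (10.7, array([0.5912, 0.3318, 0.066 ]), array([-1.8, -0.6,  4.3]), 0.0481, 62.6)
wrist n 12518 z 66.0 slopes [-0.001  0.001] x [-89.9 -30.3] y [-24.8  23.6]
```

```bash
cat >> h.py <<'E'
def release_and_push():
    manip.grip(.07); manip.sleep(.3); print("released",st())
    manip.move_straight(M(-.042,0,.125),.2); 
    manip.movep(M(-.140,0,.125),Q); manip.grip(0.0)
    p=look(-120,-55,50,85)
    manip.move_straight(M(-.140,0,.073),.12); print(st())
    x=slide(-.140,-.085,.073,15,step=.006); 
    x=slide(x,-.060,.073,12,step=.002)
    return x
E
python3 - <<'E'
from h import *
release_and_push()
E
```

```text
released (11.3, array([0.5911, 0.3318, 0.0659]), array([ 1.2, -0. , -0.8]), 0.0697, 0.0)
wrist n 9965 z 70.4 slopes [-0.025  0.001] x [-109.9  -55.2] y [-24.7  23.9]
(13.6, array([0.5098, 0.2737, 0.0731]), array([0.5, 0.5, 1.1]), 0.0, 0.0)
slid to -0.085 push 5.1 (16.5, array([0.5543, 0.3056, 0.0729]), array([-3.5, -2.7, -0.7]), -0.0002, 2.1)
slid to -0.067 push 12.2 (18.8, array([0.5665, 0.3143, 0.0724]), array([-13.5,  -9.7,   5.7]), 0.0001, 8.1)
```

Run:
```python
from h import *
manip.move_straight(M(-.09,0,.073),.1); manip.move_straight(M(-.09,0,.16),.2); manip.grip(.08)
p=look(-75,-30,50,85); cv2.imwrite("pics/w4.png",p["image"]); look(-75,60,50,85,hw=16,cam="top"); look(-75,60,50,73.5,hw=16); print(st())
```

```text
wrist n 3701 z 70.9 slopes [-0.035 -0.   ] x [-60.1 -30.3] y [-24.7  24.1]
top n 62 z 65.5 slopes [0.116 0.057] x [37.2 59.8] y [-15.4  14.6]
wrist n 8779 z 69.7 slopes [-0.017  0.006] x [-59.9  34.4] y [-15.9  15.8]
(20.6, array([0.5505, 0.3028, 0.1601]), array([-0.5, -0.7,  0.5]), 0.0801, 0.0)
```

View pics/w4.png

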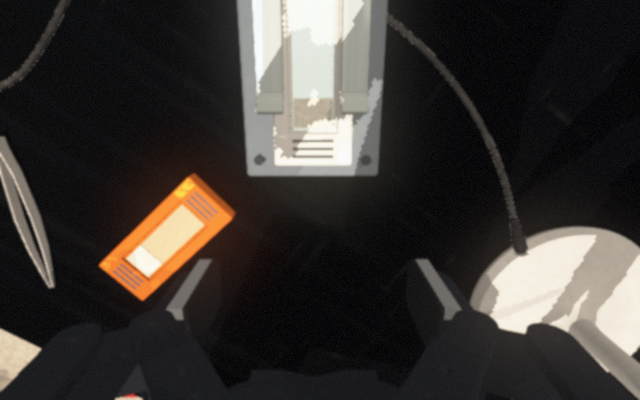

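White is home, with its front end at -60.0 mm (px (313,150)). Now orange, at px (168,235).

Run:
```python
from h import *
pick((.4340,.3786),-12.0)
if monitor.read_state()["grip_width"]>.04:
    manip.movep(M(-.078,0,.13),Q); look(-140,-20,90,150)
    manip.move_straight(M(-.078,0,.092),.1); print(st())
    manip.move_straight(M(-.078,0,.065),.05); print(st())
    look(-150,-20,50,85)
```

```text
(22.5, array([0.4443, 0.3769, 0.0136]), array([ 0.4, -0.2,  1.1]), 0.0802, 0.0)
gripped (22.9, array([0.4447, 0.3771, 0.0143]), array([-1. , -0.3,  5.8]), 0.0484, 63.1)
(24.0, array([0.443 , 0.376 , 0.1486]), array([ 0. , -0.1, -1.5]), 0.0487, 62.3)
wrist n 24334 z 129.0 slopes [ 0.007 -0.001] x [-128.5  -29.4] y [-24.6  24.1]
(25.5, array([0.5598, 0.3097, 0.0915]), array([ 0.6, -0.9, -1.3]), 0.048, 62.3)
(26.2, array([0.5611, 0.31  , 0.0657]), array([1.6, 0.8, 4.6]), 0.0482, 62.9)
wrist n 23822 z 65.5 slopes [0.019 0.   ] x [-127.1  -28. ] y [-24.7  23.4]
```

Run:
```python
from h import *
x=slide(-.078,-.040,.065,14,step=.006)
look(-150,-30,50,85)
if x>-.0401: release_and_push()
```

```text
slid to -0.04 push 4.9 (28.3, array([0.591 , 0.3317, 0.065 ]), array([-1.4, -1.1,  5.1]), 0.0482, 63.0)
wrist n 12569 z 64.7 slopes [-0.002  0.002] x [-90.5 -30.3] y [-24.8  23.5]
released (29.0, array([0.5911, 0.3318, 0.0649]), array([-0.8, -0.7,  0.5]), 0.07, 0.0)
wrist n 10018 z 70.4 slopes [-0.025  0.   ] x [-110.5  -55.2] y [-24.7  23.9]
(31.2, array([0.5098, 0.2737, 0.0731]), array([0.1, 0.5, 1.2]), 0.0002, 0.0)
slid to -0.085 push 4.8 (34.2, array([0.5543, 0.3055, 0.0729]), array([-3.8, -2.1, -0.6]), -0.0002, 2.2)
slid to -0.067 push 12.3 (36.4, array([0.5665, 0.3143, 0.0724]), array([-13.3, -10.1,   6.6]), -0.0, 8.3)
```

Run:
```python
from h import *
manip.move_straight(M(-.09,0,.073),.1); manip.move_straight(M(-.09,0,.16),.2); manip.grip(.08)
look(-75,-30,50,85); look(-75,60,50,73.5,hw=16)
manip.movep(M(-.14,0,.26),Q)
p=look(-75,60,50,73.5,hw=16); look(-75,-30,50,85); s=cams.read_camera("scene")
w=p["image"][0:300,120:520]; cv2.imwrite("pics/fin.png",np.hstack([cv2.resize(w,(400,300)),cv2.resize(s["image"][110:200,230:350],(400,300))])); print(st())
```

```text
wrist n 3700 z 70.9 slopes [-0.034 -0.001] x [-60.1 -30.3] y [-24.8  23.9]
wrist n 8771 z 69.7 slopes [-0.017  0.009] x [-59.9  34.5] y [-15.9  15.8]
wrist n 3246 z 69.4 slopes [-0.024  0.006] x [-59.7   7.6] y [-15.8  15.9]
wrist n 2120 z 70.6 slopes [-0.025 -0.001] x [-59.9 -30.1] y [-24.7  23.9]
(38.9, array([0.5091, 0.2735, 0.2583]), array([-0.2, -0.3,  0.1]), 0.0799, 0.0)
```

View pics/fin.png

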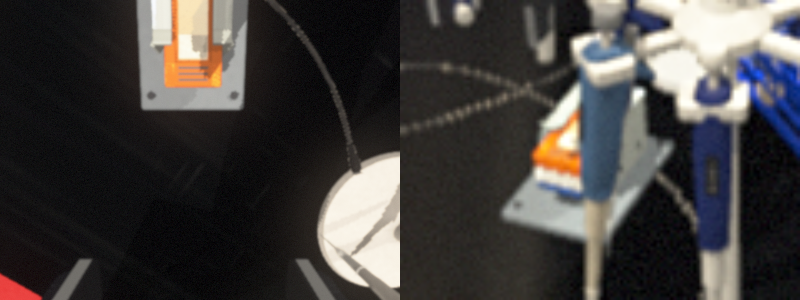

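The left half shows orange home under the lips, with its front end at -60 mm (px (193,85)). The right half shows orange lying flat on white with flush front ends (px (555,170)). The robot is clear, so I'm handing the job in.

```bash
python3 -c "
from h import *
print(ticket.finish_job())"
```

```text
the job is handed in; nothing more can be done
None
```

Both cassettes are in the magazine, white first and orange on top of it. The last camera check before I handed the job in showed orange's front end within about 0.5 mm of home, lying flat under the lips with white's front end flush below it. The hand-in returned no verdict.

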